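# Mirror the instrument row onto the tray of a left-handed dentist

### The arm

A 7-joint arm with a two-finger parallel gripper is mounted at the origin on the work surface. World frame = base frame: x ahead of the robot, y to its left, z up, the work surface at z = 0. Lengths are in m, angles in rad, forces in N, time in s.
With the tool pointing down it reaches from about 0.425 to 0.925 m from the base axis. Payload 6.8 kg.
Tool frame: the origin (TCP) lies at the very end of the fingers, on their centre line; the grasp point (between the pads) lies 19 mm behind it; z points along the fingers, x is the direction in which the jaws open and shut, and the axes are right-handed (so a half turn about z gives the same grasp; the last joint's range is limited). The gripper opens to 85 mm and grips with 20 to 120 N. Pads are 22 mm wide; open, the fingers measure 114 mm over their backs; the gripper's body (76 mm by 85 mm) begins 54 mm behind the grasp point. The pads swing forward as they close: fully open they stand 13 mm farther back than shut.
Start: joints at [-1.393, 0.477, 0.022, 1.555, -0.011, 1.109, -0.083], TCP at [0.19, 0.648, 0.231] pointing down, gripper open.
Joint ranges: [-2.96, 2.96], [-0.34, 2.1], [-1.41, 1.46], [0.24, 2.44], [-1.37, 4.51], [0.17, 1.92], [-2.96, 2.96]. Speed limits (rad/s): [2.39, 2.39, 3.14, 3.14, 3.14, 3.14, 3.14].

### API

Orientations are given as a unit quaternion [w, x, y, z].
In Python, from station import bot gives the robot as it stands.
- The arm moves only by the shell command python3 -m creep 'ROWS' [FORCE]. ROWS is JSON, a list that holds one entry, the list of rows, each a list of 7 numbers: the shift along the tool's x, y, z in cm, then the turn, a rotation vector about the tool's x, y, z in rad, then the opening, from 0 (shut) to 1 (fully open). In form: [[[dx, dy, dz, wx, wy, wz, claw], ...]]. A call has 1 to 10 rows; each row is the pose to reach, as a shift and turn from the pose commanded when the call began, along the tool's axes at that moment; what a row does not reach only later rows make up. A row lasts 1/8 s, in which the tool goes at most 62.5 mm and 10.7 degrees, less where a joint would pass 70% of its speed; a pose out of reach is approached as far as the arm can. A call with a gripper value outside its range is refused whole. The fingers move at their own pace and stop on an object; FORCE is the grip in N (left out, the last holds). Time passes only in rows, so rows that repeat a pose let the fingers close. It gives the time, the measured TCP pose, the force and the opening at its end, in the units of the state.
- bot.get_obs(): the state, without advancing time (a new reading comes with each control period).
- bot.read_camera(name): name is "side" or "top" or "wrist"; returns (picture, depth): 420x560x3 uint8, blue, green, red; 420x560 float32, m along the optical axis (not along the pixel's ray), 0 where there is no reading.
- bot.calibration(name): a dict with "mtx" (3x3 intrinsics, pixels), "dist_coeffs" ([k1, k2, p1, p2, k3] as OpenCV has them; the pictures are not rectified), "rvec" (rotation vector, rad) and "tvec" (3), from world to camera coordinates, as OpenCV has them. Camera axes: x right, y down, z forward; pixel columns grow to the right and rows downward; lengths in m; the calibration is good to about 2 mm. A picture is of the moment at which its call begins: read the wrist's pose just before it. calibration takes no time and is no camera call; for the wrist camera it gives the pose at the moment of the call.
- bot.hand_in(): hands the job in, once; it reports no verdict.
Trained networks look in the newest picture that a camera, given by its name, has taken for a name from the list of things; names that differ only in an ending like _2 or _b are one class to them, and where a whole thing is asked for, a point or a joint stands for the part that bears it (a point fixed in the world has none). Each returns a list of dicts, best first, with "p" (0 to 1); they miss things now and then, are a little off and sometimes report something else, mostly with a low value. They report only what shows in the picture. A call takes as long as a camera call.
- bot.find_in(camera, label): "xy" ([column, row] in pixels, amid what is visible of it).
- bot.silhouettes(camera, label): "mask" (420x560 bool, what is visible of it) and "xy" ([column, row] in pixels, amid what is visible of it).
The state is a dict: "t": time; "q": joint angles; "joint_vel": joint speeds; "joint_torque": joint torques, N m; "eef_pos": TCP position; "tool_rot": TCP orientation; "contact_force": force on the tool from outside, world axes, zero at the start; "torque": the same for the moment, N m; "gripper_width": opening from 0.0 (shut) to 1.0 (fully open).
Only numpy, scipy, OpenCV 4.12 (cv2) and the standard library are available. Lean on these libraries where they do the work, as an engineer would, in place of code of your own. Each camera call takes 0.05 s, during which the arm holds its last target.

### The job

The dentist is left-handed, so set out the four instruments in mirror order: move them from the cassette's grey cradles to the notched rest on the green-lined treatment tray so that the one farthest left in the cassette (seen from the robot) ends farthest right on the tray, and so on along the row, one instrument in each notch. Lower each gently into its notch, not dropped, so that it lies level across both bars with its barrel centred on them and its working end still pointing away from the robot. Leave the glass dish and the jar where they are.

Things in the scene. Friction and masses are not known exactly. Their poses are not given: they have to be found in the camera images.
- mirror: Mouth mirror, 35 g: steel handle 10 mm thick, local x -105 to 0 mm; ahead a thin stem and round 23 mm disc, to +49, reaching 17 mm below the axis. Origin: on the axis at the barrel's front end (neck starts); x to the working end, z up. Grip barrel mid: local x -45. Lies level, origin 41 mm above the work surface, in cradle as in rest.
- turbine: Turbine handpiece, 65 g: steel barrel 15 mm thick, local x -90 to 0 mm, stub to -102; ahead a slim neck bent down and a small drum head with bur, to +52, reaching 29 mm below the axis. Origin: on the axis at the barrel's front end (neck starts); x to the working end, z up. Grip barrel mid: local x -45. Lies level, origin 45 mm above the work surface, in cradle as in rest.
- straight: Straight handpiece, thickest, 120 g: ringed aluminium barrel 20 mm thick, local x -90 to 0 mm, black stub to -100; ahead a straight nose cone with short bur, to +61. Origin: on the axis at the barrel's front end (neck starts); x to the working end, z up. Grip barrel mid: local x -45. Lies level, origin 48 mm above the work surface, in cradle as in rest.
- scaler: Scaler handpiece, 75 g: white plastic barrel 17 mm thick, local x -90 to 0 mm, grey stub to -100; ahead a white cone and thin hooked steel tip, to +52, reaching 13 mm below the axis. Origin: on the axis at the barrel's front end (neck starts); x to the working end, z up. Grip barrel mid: local x -45. Lies level, origin 46 mm above the work surface, in cradle as in rest.
- cassette: Rack to empty: shallow steel cassette, fixed, 190 (x) by 216 mm (y), rim 16 mm high, floor 4 mm. Origin: centre of its underside, on the work surface; x away from the robot (within 0.3 rad), y to the robot's left. Four grey cradles at local x 0, y +75, +25, -25, -75 mm (left to right seen from the robot), one instrument on each, working end away from the robot.
- mirror_cradle: Grey cradle, fixed in the cassette, where the mouth mirror starts (four alike, order changes): tells its place in the row. Base 110 x 34 mm; upright bars 8 mm thick at local x -30 and +30 mm with 90 degree V notches, 28 mm wide, bottom 30 and top 44 mm above the origin. Origin: centre of underside, 4 mm above the work surface; x away from the robot, y left.
- turbine_cradle: Grey cradle, fixed in the cassette, where the turbine handpiece starts (four alike, order changes): tells its place in the row. Base 110 x 34 mm; upright bars 8 mm thick at local x -30 and +30 mm with 90 degree V notches, 28 mm wide, bottom 30 and top 44 mm above the origin. Origin: centre of underside, 4 mm above the work surface; x away from the robot, y left.
- straight_cradle: Grey cradle, fixed in the cassette, where the straight handpiece starts (four alike, order changes): tells its place in the row. Base 110 x 34 mm; upright bars 8 mm thick at local x -30 and +30 mm with 90 degree V notches, 28 mm wide, bottom 30 and top 44 mm above the origin. Origin: centre of underside, 4 mm above the work surface; x away from the robot, y left.
- scaler_cradle: Grey cradle, fixed in the cassette, where the scaler handpiece starts (four alike, order changes): tells its place in the row. Base 110 x 34 mm; upright bars 8 mm thick at local x -30 and +30 mm with 90 degree V notches, 28 mm wide, bottom 30 and top 44 mm above the origin. Origin: centre of underside, 4 mm above the work surface; x away from the robot, y left.
- tray: Rack to fill: green-lined tray, fixed, 190 (x) by 216 mm (y), rim 16 mm. Steel rest: two bars 8 mm thick along y at local x -30 and +30, each with V notches like the cradles' at y +75, +25, -25, -75 mm, bottom 34, top 48 mm high. Origin: centre of underside, on the work surface; x away from the robot (within 0.3 rad), y left. Centred, a barrel's middle is at local x 0.
- dappen_dish: Bystander: small glass dish, 38 mm wide, 26 mm high, loose, outside the rack on the robot's right. Origin at the centre of its underside. Leave it alone.
- wash_jar: Bystander: amber glass jar with white cap, 54 mm wide, 85 mm high, loose, outside the rack on the robot's left. Origin at the centre of its underside. Leave it alone.

How it is judged:
At the end, for the whole second after the job is handed in: Each instrument lies in the notch that mirrors its cradle's place in the cassette: within 10 mm across, 13 mm lengthwise and 5 mm of its seated height, within 0.13 rad of the tray's x, working end away from the robot, released and at rest (((y of mirror_cradle in the frame of cassette between 0.065 and 0.085 m and y of mirror in the frame of tray between -0.085 and -0.065 m) or (y of mirror_cradle in the frame of cassette between 0.015 and 0.035 m and y of mirror in the frame of tray between -0.035 and -0.015 m) or (y of mirror_cradle in the frame of cassette between -0.035 and -0.015 m and y of mirror in the frame of tray between 0.015 and 0.035 m) or (y of mirror_cradle in the frame of cassette between -0.085 and -0.065 m and y of mirror in the frame of tray between 0.065 and 0.085 m)) and x of mirror in the frame of tray between 0.032 and 0.058 m and z of mirror in the frame of tray between 0.0361 and 0.0461 m and angle between the x axis of each of mirror, turbine, straight, scaler and the x axis of tray, either way round below 0.13 rad and linear speed of each of mirror, turbine, straight, scaler below 0.02 m/s and angular speed of each of mirror, turbine, straight, scaler below 0.3 rad/s and contact force between each of mirror, turbine, straight, scaler and the fingers below 0.05 N and ((y of turbine_cradle in the frame of cassette between 0.065 and 0.085 m and y of turbine in the frame of tray between -0.085 and -0.065 m) or (y of turbine_cradle in the frame of cassette between 0.015 and 0.035 m and y of turbine in the frame of tray between -0.035 and -0.015 m) or (y of turbine_cradle in the frame of cassette between -0.035 and -0.015 m and y of turbine in the frame of tray between 0.015 and 0.035 m) or (y of turbine_cradle in the frame of cassette between -0.085 and -0.065 m and y of turbine in the frame of tray between 0.065 and 0.085 m)) and x of turbine in the frame of tray between 0.032 and 0.058 m and z of turbine in the frame of tray between 0.0396 and 0.0496 m and ((y of straight_cradle in the frame of cassette between 0.065 and 0.085 m and y of straight in the frame of tray between -0.085 and -0.065 m) or (y of straight_cradle in the frame of cassette between 0.015 and 0.035 m and y of straight in the frame of tray between -0.035 and -0.015 m) or (y of straight_cradle in the frame of cassette between -0.035 and -0.015 m and y of straight in the frame of tray between 0.015 and 0.035 m) or (y of straight_cradle in the frame of cassette between -0.085 and -0.065 m and y of straight in the frame of tray between 0.065 and 0.085 m)) and x of straight in the frame of tray between 0.032 and 0.058 m and z of straight in the frame of tray between 0.0431 and 0.0531 m and ((y of scaler_cradle in the frame of cassette between 0.065 and 0.085 m and y of scaler in the frame of tray between -0.085 and -0.065 m) or (y of scaler_cradle in the frame of cassette between 0.015 and 0.035 m and y of scaler in the frame of tray between -0.035 and -0.015 m) or (y of scaler_cradle in the frame of cassette between -0.035 and -0.015 m and y of scaler in the frame of tray between 0.015 and 0.035 m) or (y of scaler_cradle in the frame of cassette between -0.085 and -0.065 m and y of scaler in the frame of tray between 0.065 and 0.085 m)) and x of scaler in the frame of tray between 0.032 and 0.058 m and z of scaler in the frame of tray between 0.041 and 0.051 m); the robot touches nothing.
It fails at once if an instrument is dropped onto the tray (it comes down on it at over 0.7 m/s) ((horizontal distance between mirror and tray below 0.13 m and height (world z) of mirror below 0.065 m and linear speed of mirror above 0.7 m/s) or (horizontal distance between turbine and tray below 0.13 m and height (world z) of turbine below 0.065 m and linear speed of turbine above 0.7 m/s) or (horizontal distance between straight and tray below 0.13 m and height (world z) of straight below 0.065 m and linear speed of straight above 0.7 m/s) or (horizontal distance between scaler and tray below 0.13 m and height (world z) of scaler below 0.065 m and linear speed of scaler above 0.7 m/s)).
It fails at once if the glass dish or the jar is moved by more than 30 mm (distance of any of dappen_dish, wash_jar from where it was at the start of the episode above 0.03 m).
It also fails if it takes over 102 s, if anything falls off the work surface, if the arm or the gripper's body presses on something with over 40 N, if the wrist force passes 120 N, or if a joint passes its speed limit or range.

## Working session

There is one attempt and no reset: what is moved stays moved. The work goes in short steps, Python scripts to look and compute and a shell command to move; the robot and the scene stay as the last step left them, time stands still between calls to the robot, and variables do not carry over. Pictures are saved under pics/ and viewed, and the job is handed in when it is done.

```bash
ls; mkdir -p pics; python3 - <<'E'
from station import bot
import cv2
o=bot.get_obs(); print(o)
for c in ["side","top","wrist"]:
    im,d=bot.read_camera(c); cv2.imwrite(f"pics/{c}0.png",im); k=bot.calibration(c); print(c,k)
E
```

```text
pics
{'t': 0.0, 'q': array([-1.39311943,  0.47780271,  0.02232427,  1.55646588, -0.01151912,
        1.10933247, -0.08310318]), 'joint_vel': array([ 1.71607142e-03,  2.19022103e-05, -1.45542649e-04, -1.01431361e-03,
       -3.00155985e-04,  2.94816802e-04, -8.74486092e-04]), 'joint_torque': array([ 7.06685514e-04, -5.96455300e+01,  1.60812434e+00, -2.81194353e+01,
        1.24632526e-02,  9.40079684e-03,  1.21420936e-05]), 'eef_pos': array([0.19011326, 0.64703607, 0.2303176 ]), 'tool_rot': array([ 6.08985132e-04,  8.00587056e-01,  5.99215722e-01, -7.16545254e-04]), 'contact_force': array([-0.24548108, -0.90092477, -0.007675  ]), 'torque': array([ 0.00804317, -0.03136429, -0.00259777]), 'gripper_width': 1.0012906402352255}
side {'mtx': array([[498.47568367,   0.        , 286.60039992],
       [  0.        , 498.47568367, 213.43642629],
       [  0.        ,   0.        ,   1.        ]]), 'dist_coeffs': array([-0.0697017,  0.       ,  0.       ,  0.       ,  0.       ]), 'rvec': array([ 2.31742189, -0.58619628,  0.25163409]), 'tvec': array([-0.49917831,  0.22568238,  1.0658095 ])}
top {'mtx': array([[531.41105034,   0.        , 279.43538566],
       [  0.        , 531.41105034, 211.56545568],
       [  0.        ,   0.        ,   1.        ]]), 'dist_coeffs': array([-0.19194074,  0.        ,  0.        ,  0.        ,  0.        ]), 'rvec': array([ 2.13456703, -2.09832494,  0.192605  ]), 'tvec': array([-6.45170211e-04,  5.86969871e-01,  1.21882810e+00])}
wrist {'mtx': array([[357.14343784,   0.        , 283.46825148],
       [  0.        , 357.14343784, 210.93665791],
       [  0.        ,   0.        ,   1.        ]]), 'dist_coeffs': array([0.02385359, 0.        , 0.        , 0.        , 0.        ]), 'rvec': array([-2.31612999, -1.73304096, -0.2575919 ]), 'tvec': array([-0.67462556, -0.03951943,  0.38014492])}
```

View pics/top0.png

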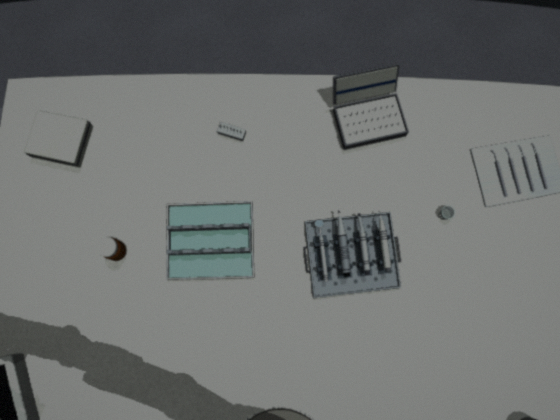

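View pics/side0.png

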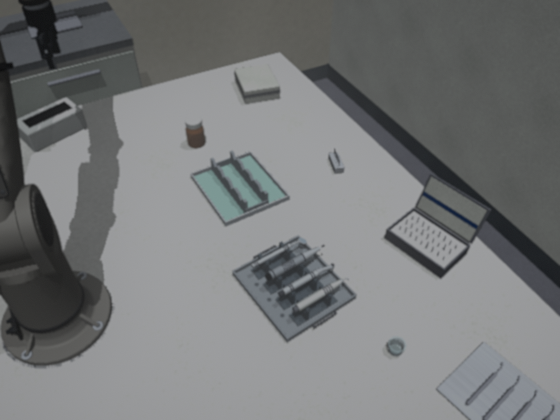

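View pics/wrist0.png

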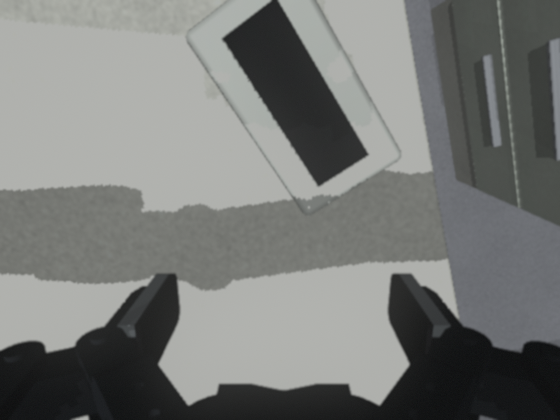

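The top view shows the tray at about (210,240), the cassette at (352,255), the jar at (115,250) and the dish at (445,212). Next I'll run the networks and estimate poses.

```bash
cat > h.py <<'E'
from station import bot
import numpy as np, cv2
from scipy.spatial.transform import Rotation as R
def cam(c):
    k=bot.calibration(c); return k['mtx'],k['dist_coeffs'],cv2.Rodrigues(k['rvec'])[0],k['tvec']
def ray(K,uv):
    M,D,Rm,t=K; p=cv2.undistortPoints(np.array(uv,float).reshape(-1,1,2),M,D)[:,0]
    d=np.c_[p,np.ones(len(p))]@Rm; return -Rm.T@t,d
def atz(K,uv,z):
    c,d=ray(K,uv); return c+d*((z-c[2])/d[:,2])[:,None]
def depthpts(K,uv,dep):
    c,d=ray(K,uv); return c+d*np.asarray(dep)[:,None]
def proj(K,P):
    return cv2.projectPoints(np.array(P,float).reshape(-1,3),cv2.Rodrigues(K[2])[0],K[3],K[0],K[1])[0][:,0]
def pose():
    o=bot.get_obs(); q=o['tool_rot']; return o['eef_pos'],R.from_quat([q[1],q[2],q[3],q[0]]),o
def Q(rx): # tool down with jaws axis (tool x) at world yaw psi
    c,s=np.cos(rx),np.sin(rx); return R.from_matrix(np.array([[c,s,0],[s,-c,0],[0,0,-1]]))
def goto(p,psi):
    """shift/turn in tool axes"""
    p0,r0,o=pose(); d=r0.inv().apply(np.array(p)-p0)*100; w=(r0.inv()*Q(psi)).as_rotvec(); return np.round(d,2),np.round(w,3)
E
python3 - <<'E'
from h import *
for c in ["top","side"]:
    im,dp=bot.read_camera(c); K=cam(c)
    np.savez(f"{c}.npz",im=im,dp=dp)
    for l in ["mirror","turbine","straight","scaler","mirror_cradle","turbine_cradle","straight_cradle","scaler_cradle","cassette","tray","dappen_dish","wash_jar"]:
        r=bot.silhouettes(c,l)[:3]
        for e in r:
            print(c,l,round(e['p'],2),np.round(e['xy']),e['mask'].sum(),np.round(atz(K,e['xy'],.045)[0],3))
        if r and r[0]['p']>.3: np.save(f"m_{c}_{l}.npy",r[0]['mask'])
im=np.load('top.npz')['im']; cv2.imwrite('pics/topz.png',cv2.resize(im[190:310,150:420],None,fx=2.9,fy=2.9,interpolation=2))
E
```

```text
top mirror 0.58 [322. 256.] 260 [ 0.484 -0.093  0.045]
top turbine 0.73 [364. 248.] 334 [ 0.502 -0.195  0.045]
top straight 0.76 [343. 249.] 435 [ 0.501 -0.145  0.045]
top scaler 0.86 [386. 248.] 327 [ 0.504 -0.247  0.045]
top mirror_cradle 0.98 [317. 256.] 408 [ 0.482 -0.082  0.045]
top turbine_cradle 0.79 [358. 253.] 199 [ 0.49  -0.18   0.045]
top straight_cradle 0.84 [337. 258.] 271 [ 0.478 -0.13   0.045]
top scaler_cradle 0.84 [380. 252.] 359 [ 0.493 -0.234  0.045]
top cassette 0.69 [352. 260.] 3790 [ 0.475 -0.166  0.045]
top tray 0.65 [211. 242.] 6700 [0.513 0.172 0.045]
top dappen_dish 0.61 [451. 209.] 148 [ 0.602 -0.414  0.045]
top dappen_dish 0.32 [318. 257.] 468 [ 0.481 -0.085  0.045]
top wash_jar 0.97 [111. 250.] 523 [0.487 0.419 0.045]
side mirror 0.74 [275. 251.] 276 [ 0.488 -0.091  0.045]
side turbine 0.56 [302. 279.] 346 [ 0.504 -0.189  0.045]
side straight 0.93 [290. 268.] 445 [ 0.496 -0.149  0.045]
side scaler 0.78 [316. 296.] 422 [ 0.508 -0.241  0.045]
side mirror_cradle 0.79 [271. 263.] 518 [ 0.464 -0.117  0.045]
side turbine_cradle 0.73 [296. 294.] 604 [ 0.474 -0.217  0.045]
side straight_cradle 0.7 [284. 279.] 496 [ 0.469 -0.17   0.045]
side scaler_cradle 0.9 [314. 309.] 603 [ 0.487 -0.268  0.045]
side cassette 0.65 [278. 293.] 3402 [ 0.44  -0.197  0.045]
side tray 0.72 [236. 186.] 4211 [0.501 0.151 0.045]
side dappen_dish 0.67 [397. 345.] 302 [ 0.589 -0.418  0.045]
side dappen_dish 0.16 [271. 262.] 494 [ 0.466 -0.116  0.045]
side wash_jar 0.65 [196. 132.] 529 [0.495 0.417 0.045]
side wash_jar 0.54 [288. 280.] 538 [ 0.476 -0.175  0.045]
```

View pics/topz.png

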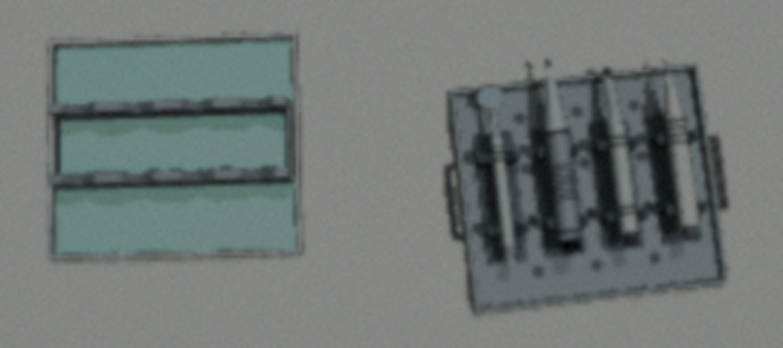

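```bash
python3 - <<'E'
from h import *
p,r,o=pose(); K=cam('wrist'); C=-K[2].T@K[3]
print('cam in tool cm',r.inv().apply(C-p)*100,'axis',r.inv().apply(K[2][2]), 'psi',np.arctan2(*r.apply([1,0,0])[[1,0]]))
print(goto([.46,.17,.30],1.59)); print(goto([.46,.17,.30],-1.55))
# racks rough: tray corners
K=cam('top')
def up(u,v): return (u/2.9+150-.3,v/2.9+190-.3)
for n,pts in dict(tray=[(53,42),(297,37),(302,257),(52,258)],cas=[(447,92),(695,67),(722,283),(475,312)]).items():
    P=atz(K,[up(*x) for x in pts],.016); c=P.mean(0); a=(P[0]-P[3])+(P[1]-P[2]); b=(P[0]-P[1])+(P[3]-P[2])
    print(n,c,np.arctan2(a[1],a[0]),np.arctan2(-b[0],b[1]),np.linalg.norm(a)/2,np.linalg.norm(b)/2)
E
```

```text
cam in tool cm [  0.02281985  -7.29248007 -14.40063953] axis [4.55016990e-04 2.91850507e-01 9.56463839e-01] psi 1.2849566971173951
(array([-38.22,  39.34,  -6.87]), array([-0.   ,  0.   , -0.305]))
(array([-38.22,  39.34,  -6.87]), array([0.   , 0.   , 2.835]))
tray [0.51928443 0.17950537 0.016     ] 0.048921577831269415 0.03196132093377744 0.1873358428026454 0.21182171418091875
cas [ 0.49089515 -0.16882243  0.016     ] 0.1222180227751611 0.12092074113066674 0.18654339907717565 0.2122842143877817
```

```bash
python3 -m creep '[[[-20,20,-5,0,0,-0.15,1],[-38,39,-6,0,0,-0.3,1],[-38,39,-6,0,0,-0.3,1],[-38,39,-6,0,0,-0.3,1],[-38,39,-6,0,0,-0.3,1],[-38,39,-6,0,0,-0.3,1],[-38,39,-6,0,0,-0.3,1],[-38,39,-6,0,0,-0.3,1],[-38,39,-6,0,0,-0.3,1],[-38,39,-6,0,0,-0.3,1]]]'; python3 - <<'E'
from h import *
K=cam('wrist'); im,d=bot.read_camera('wrist'); cv2.imwrite('pics/w1.png',im); np.savez('w1.npz',im=im,d=d,C0=K[0],C1=K[1],C2=K[2],C3=K[3]); print(pose()[0],goto([.46,-.17,.28],1.69), bot.get_obs()['joint_vel'].max())
E
```

```text
t: 2.7
eef_pos: [0.4593, 0.1691, 0.292]
tool_rot: [0.001, 0.705, 0.709, 0.001]
contact_force: [-0.6, 0.7, 0.9]
gripper_width: 1.0
[0.45806235 0.1716504  0.29169053] (array([-34.17,  -0.16,   1.15]), array([ 0.001, -0.   , -0.109])) 0.007472250007508474
```

View pics/w1.png

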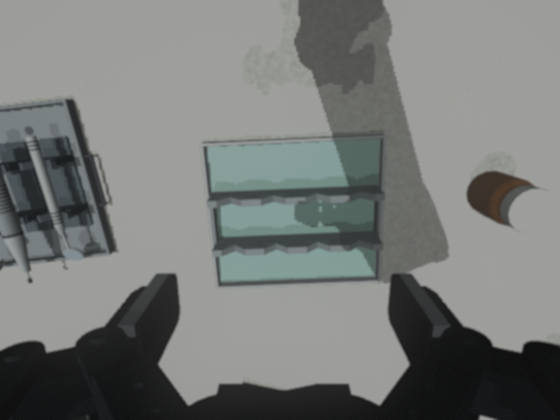

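The wrist view is turned round, so image down is away from the robot. The tray rim corners are near (204,142), (383,134), (378,281) and (219,286), and the bars sit at rows ~200 and ~245. Now I'll look at the cassette.

```bash
python3 -m creep '[[[-34,0,1,0,0,-0.1,1],[-34,0,1,0,0,-0.1,1],[-34,0,1,0,0,-0.1,1],[-34,0,1,0,0,-0.1,1],[-34,0,1,0,0,-0.1,1],[-34,0,1,0,0,-0.1,1],[-34,0,1,0,0,-0.1,1],[-34,0,1,0,0,-0.1,1]]]'; python3 - <<'E'
from h import *
K=cam('wrist'); im,d=bot.read_camera('wrist'); np.savez('w2.npz',im=im,d=d,C0=K[0],C1=K[1],C2=K[2],C3=K[3])
cv2.imwrite('pics/w2z.png',cv2.resize(im[80:300,130:420],None,fx=2.7,fy=2.7,interpolation=2))
im=np.load('w1.npz')['im'];cv2.imwrite('pics/w1z.png',cv2.resize(im[110:310,180:420],None,fx=3,fy=3,interpolation=2))
for l in ["mirror","turbine","straight","scaler"]:
    r=bot.silhouettes('wrist',l)[:2]
    for e in r: print(l,round(e['p'],2),np.round(e['xy']),e['mask'].sum(),np.round(atz(K,e['xy'],.045)[0],3))
    if r: np.save(f"m_w2_{l}.npy",r[0]['mask'])
E
```

```text
t: 3.75
eef_pos: [0.4626, -0.1648, 0.2811]
tool_rot: [-0.0, 0.665, 0.747, 0.0]
contact_force: [-0.4, 0.4, 0.3]
gripper_width: 1.002
mirror 0.6 [340. 205.] 1118 [ 0.491 -0.099  0.045]
turbine 0.62 [255. 203.] 1661 [ 0.5   -0.192  0.045]
straight 0.59 [297. 208.] 2153 [ 0.5   -0.145  0.045]
scaler 0.88 [211. 205.] 1688 [ 0.507 -0.24   0.045]
```

View pics/w2z.png

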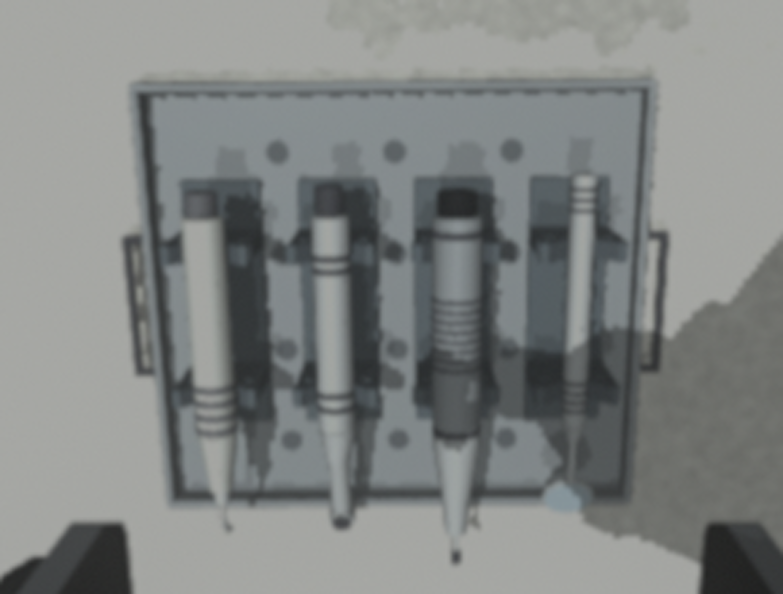

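View pics/w1z.png

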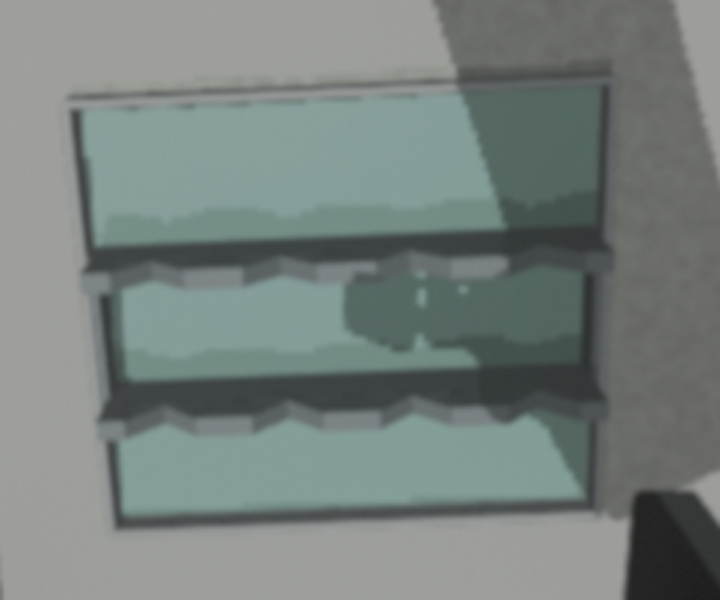

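Left to right, seen from the robot, the cassette holds mirror, straight, turbine, scaler (at columns ~575, 457, 333 and 210 in the zoomed crop). Now the pose fits.

```bash
cat > fit.py <<'E'
from h import *
from scipy.optimize import least_squares
def ld(n): z=np.load(n+'.npz'); return (z['C0'],z['C1'],z['C2'],z['C3']),z['im'],z['d']
def T(x,P): c,s=np.cos(x[2]),np.sin(x[2]); P=np.array(P,float); return np.c_[x[0]+c*P[:,0]-s*P[:,1],x[1]+s*P[:,0]+c*P[:,1],P[:,2]]
C=[(-.095,-.108),(-.095,.108),(.095,.108),(.095,-.108)]
def uncrop(p,f,ox,oy): return (np.array(p,float)+.5)/f-.5+[ox,oy]
def fitrack(obs,x0,freez=False):
    def f(x):
        z=x[3] if freez else .016
        return np.concatenate([(proj(K,T(x,[(*c,z) for c in C]))-uv).ravel() for K,uv in obs])
    r=least_squares(f,list(x0)+([.016] if freez else [])); return r.x,np.sqrt(np.mean(r.fun**2))
E
python3 - <<'E'
from fit import *
K1,im1,d1=ld('w1');K2,im2,d2=ld('w2');Kt=cam('top')
ct=uncrop([(68,98),(612,80),(594,508),(117,526)],3,180,110)
cc=uncrop([(132,87),(655,83),(628,503),(172,507)],2.7,130,80)
tt=uncrop([(302,257),(52,258),(53,42),(297,37)],2.9,150,190)
tc=uncrop([(722,283),(475,312),(447,92),(695,67)],2.9,150,190)
for n,a,b,Kw,x0 in [('tray',ct,tt,K1,(.52,.18,.03)),('cas',cc,tc,K2,(.49,-.17,.12))]:
    print(n,fitrack([(Kw,a)],x0),fitrack([(Kt,b)],x0),fitrack([(Kw,a),(Kt,b)],x0,True))
xt,_=fitrack([(K1,ct)],(.52,.18,.03)); xc,_=fitrack([(K2,cc)],(.49,-.17,.12)); np.save('xt.npy',xt);np.save('xc.npy',xc)
v=im1.copy()
v=cv2.resize(v[110:310,180:420],None,fx=3,fy=3,interpolation=2)
for bx in(-.034,-.026,.026,.034):
  for y in(.075,.025,-.025,-.075):
    for dy,z in((0,.034),(.014,.048),(-.014,.048)):
      u=proj(K1,T(xt,[(bx,y+dy,z)]))[0]; cv2.circle(v,tuple(np.int32((u-[180,110]+.5)*3)),2,(0,0,255) if dy==0 else (0,255,255),-1)
for c in proj(K1,T(xt,[(*c,.016) for c in C])): cv2.circle(v,tuple(np.int32((c-[180,110]+.5)*3)),3,(255,0,255),1)
cv2.imwrite('pics/ov1.png',v)
# instruments
L=dict(mirror=(.041,.075,.010),straight=(.048,.025,.020),turbine=(.045,-.025,.015),scaler=(.046,-.075,.017))
v=cv2.resize(im2[80:300,130:420],None,fx=2.7,fy=2.7,interpolation=2)
for n,(z,y,th) in L.items():
    m=np.load(f'm_w2_{n}.npy'); vv,uu=np.nonzero(m)
    dep=d2[vv,uu]; ok=dep>0; P=depthpts(K2,np.c_[uu,vv][ok],dep[ok]); 
    c,s=np.cos(xc[2]),np.sin(xc[2]); loc=(P[:,:2]-xc[:2])@np.array([[c,-s],[s,c]])
    b=(abs(loc[:,0])<.04)&(P[:,2]>z-.012)
    cb=np.polyfit(loc[b,0],loc[b,1],1)
    print(n,'local y at0',cb[1].round(4),'slope',cb[0].round(3),'top z pct',np.percentile(P[b,2],[50,95]).round(4),'expect top',z+th/2,'x range',np.percentile(loc[P[:,2]>.02,0],[1,99]).round(3))
    for x in (.0,-.09): pass
    for dx in (.045,-.045,0):
      u=proj(K2,T(xc,[(dx,y,z)]))[0]; cv2.circle(v,tuple(np.int32((u-[130,80]+.5)*2.7)),3,(0,0,255),-1)
cv2.imwrite('pics/ov2.png',v)
E
```

```text
tray (array([0.52136844, 0.18413088, 0.04600696]), np.float64(2.6734766170328537)) (array([0.51942273, 0.17961796, 0.03921575]), np.float64(0.7946129896375629)) (array([0.52410281, 0.18405329, 0.04453827, 0.00182862]), np.float64(0.9706496684068363))
cas (array([ 0.49477774, -0.16906727,  0.12532599]), np.float64(1.2087247291032595)) (array([ 0.49104988, -0.16881701,  0.12169295]), np.float64(0.820972647831844)) (array([ 0.4949877 , -0.16915323,  0.12463931,  0.01036656]), np.float64(0.9117397174570707))
mirror local y at0 0.0739 slope -0.003 top z pct [0.0464 0.0481] expect top 0.046 x range [-0.06   0.088]
straight local y at0 0.0243 slope -0.005 top z pct [0.0578 0.06  ] expect top 0.058 x range [-0.056  0.097]
turbine local y at0 -0.0249 slope -0.007 top z pct [0.0521 0.054 ] expect top 0.0525 x range [-0.058  0.09 ]
scaler local y at0 -0.0739 slope -0.003 top z pct [0.0544 0.0564] expect top 0.0545 x range [-0.056  0.078]
```

View pics/ov1.png

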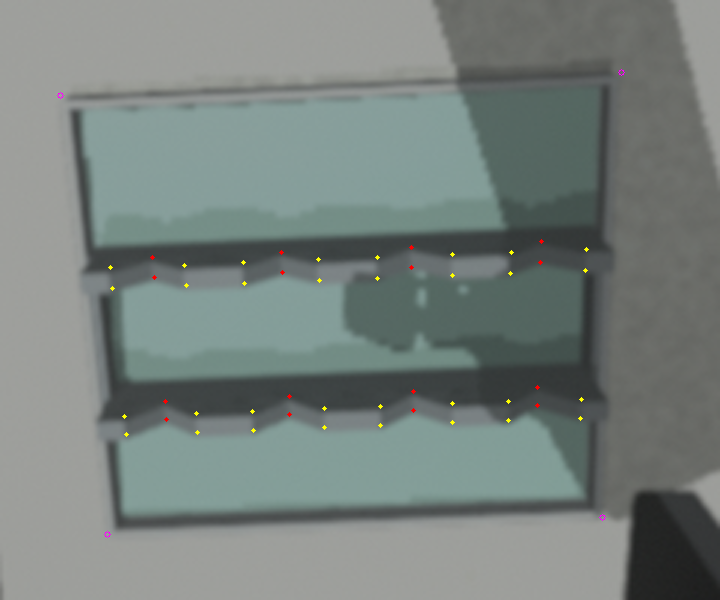

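View pics/ov2.png

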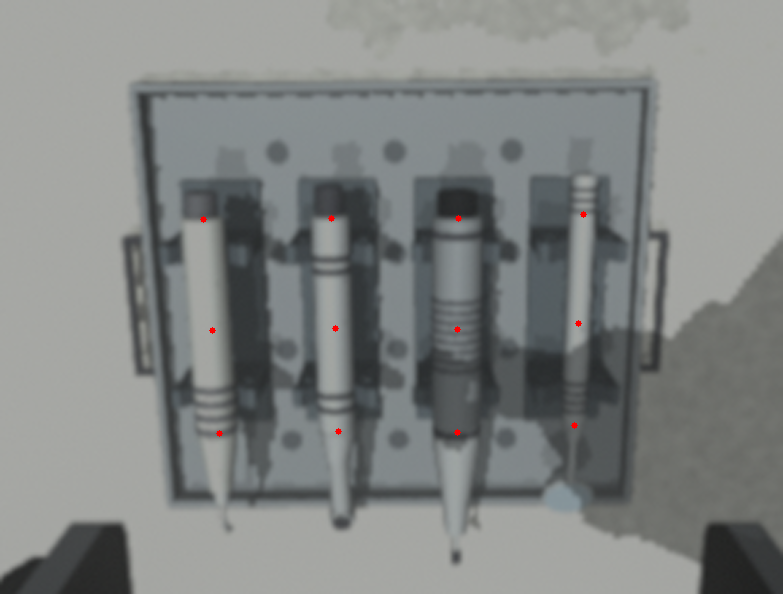

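Both overlays agree to a few mm. The barrel mids lie on the cradle centres and their tops match by depth. The tray notches sit about 2 mm farther in x than the corner fit, so I'll use x≈0.5235. Next I'll average the noisy pose readings against the integrated commands.

```bash
cat >> h.py <<'E'
def avgpose(n=6):
    ps=[];rs=[]
    for i in range(n):
        p,r,o=pose(); ps.append(p); rs.append(r.as_quat()); 
        if i<n-1: bot.read_camera('wrist')
    rs=np.array(rs); rs*=np.sign(rs@rs[0])[:,None]
    return np.mean(ps,0),R.from_quat(rs.mean(0)),np.std(ps,0)
def loc(x,lx,ly,z): c,s=np.cos(x[2]),np.sin(x[2]); return np.array([x[0]+c*lx-s*ly,x[1]+s*lx+c*ly,z])
def rel(p0,r0,p,psi):
    return np.round(r0.inv().apply(np.array(p)-p0)*100,2),np.round((r0.inv()*Q(psi)).as_rotvec(),3)
E
python3 - <<'E'
from h import *
p,r,s=avgpose(8); print(p,s,r.as_rotvec(),'psi',np.arctan2(*r.apply([1,0,0])[[1,0]]), bot.get_obs()['t'])
# integrate
p0=np.array([.19,.648,.231]); psi=1.285; p0=p0+Q(psi).apply([-.38,.39,-.06]); psi-=-.3
p1=p0+Q(psi).apply([-.34,0,.01]); psi+=.1; print('cmd',p0,p1,psi)
K=cam('wrist'); K2=np.load('w2.npz'); print(K[3]-K2['C3'])
xc=np.load('xc.npy'); print(rel(p,r,loc(xc,0,-.075,.085),np.pi/2+xc[2]))
E
```

```text
[ 0.4622519  -0.16640535  0.28131149] [8.22837304e-05 3.83783034e-04 1.57787567e-05] [-2.09007592e+00 -2.34538904e+00 -2.52483312e-04] psi 1.6857929344885032 4.35
cmd [0.45705041 0.17346436 0.291     ] [ 0.4618795  -0.16650135  0.281     ] 1.685
[ 9.94138867e-04 -3.48830382e-05 -9.30853018e-05]
(array([-8.14,  3.28, 19.63]), array([ 0.  , -0.  , -0.01]))
```

```bash
python3 -m creep '[[[-8.1,3.3,12,0,0,-0.01,0.38],[-8.1,3.3,12,0,0,-0.01,0.38],[-8.1,3.3,12,0,0,-0.01,0.38],[-8.1,3.3,19.5,0,0,-0.01,0.38],[-8.1,3.3,19.5,0,0,-0.01,0.38],[-8.1,3.3,19.5,0,0,-0.01,0.38],[-8.1,3.3,19.5,0,0,-0.01,0.38],[-8.1,3.3,19.5,0,0,-0.01,0.38]]]' 40; python3 - <<'E'
from h import *
im,d=bot.read_camera('wrist'); cv2.imwrite('pics/a1.png',im)
p,r,s=avgpose(3);xc=np.load('xc.npy'); print(p,bot.get_obs()['gripper_width'],rel(p,r,loc(xc,0,-.075,.026),np.pi/2+xc[2]))
E
```

```text
t: 5.35
eef_pos: [0.5054, -0.2439, 0.0882]
tool_rot: [0.001, 0.662, 0.75, 0.001]
contact_force: [0.6, 0.2, -0.0]
gripper_width: 0.381
[ 0.50499143 -0.2436582   0.08756512] 0.37618865370759735 (array([ 0.03, -0.09,  6.16]), array([ 0.002,  0.001, -0.001]))
```

View pics/a1.png

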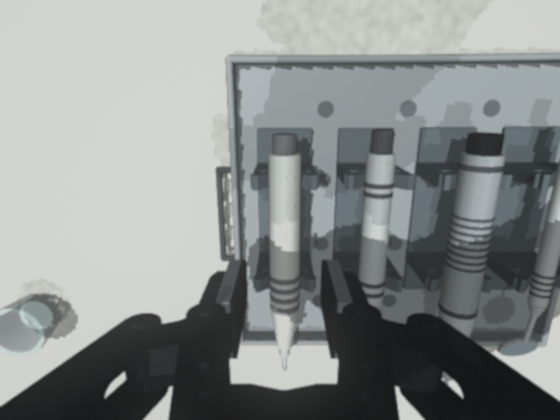

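The fingers straddle the scaler barrel (column 284) with clearance to the turbine. Descend, grip and lift.

```bash
python3 -m creep '[[[0,0,3,0,0,0,0.38],[0,0,5,0,0,0,0.38],[0,0,6,0,0,0,0.38],[0,0,6,0,0,0,0.38],[0,0,6,0,0,0,0.0],[0,0,6,0,0,0,0.0],[0,0,6,0,0,0,0.0],[0,0,6,0,0,0,0.0],[0,0,6,0,0,0,0.0],[0,0,6,0,0,0,0.0]]]' 40
python3 -m creep '[[[0,0,-1,0,0,0,0],[0,0,-2.5,0,0,0,0],[0,0,-5,0,0,0,0],[0,0,-9,0,0,0,0],[0,0,-12,0,0,0,0],[0,0,-12,0,0,0,0],[0,0,-12,0,0,0,0]]]'; python3 - <<'E'
from h import *
im,d=bot.read_camera('wrist'); cv2.imwrite('pics/a2.png',im)
p,r,s=avgpose(3);xt=[.5235,.184,.0445]; print(p,bot.get_obs()['gripper_width'],rel(p,r,loc(xt,0,.075,.146),np.pi/2+xt[2]))
E
```

```text
t: 6.75
eef_pos: [0.5046, -0.2437, 0.0268]
tool_rot: [0.0, 0.662, 0.75, 0.0]
contact_force: [-1.0, 0.8, 5.4]
gripper_width: 0.182
t: 7.62
eef_pos: [0.5038, -0.2432, 0.1461]
tool_rot: [-0.0, 0.662, 0.75, 0.0]
contact_force: [-0.1, 0.2, -0.6]
gripper_width: 0.188
[ 0.50346553 -0.24314829  0.14541964] 0.18103906019250923 (array([ 4.961e+01,  7.880e+00, -3.000e-02]), array([-0.002, -0.001,  0.08 ]))
```

View pics/a2.png

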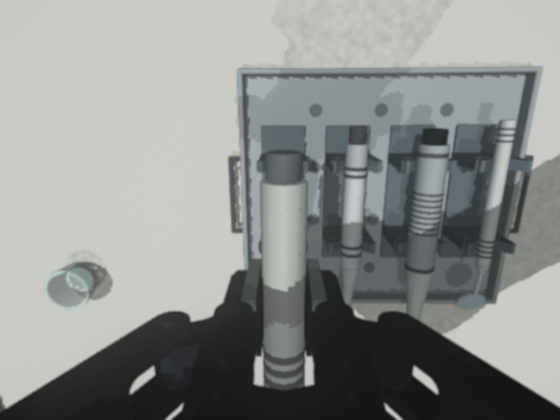

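The scaler is held level. Carry it over the tray's left notch.

```bash
python3 -m creep '[[[49.6,7.9,0,0,0,0.08,0],[49.6,7.9,0,0,0,0.08,0],[49.6,7.9,0,0,0,0.08,0],[49.6,7.9,0,0,0,0.08,0],[49.6,7.9,0,0,0,0.08,0],[49.6,7.9,0,0,0,0.08,0],[49.6,7.9,0,0,0,0.08,0],[49.6,7.9,0,0,0,0.08,0],[49.6,7.9,0,0,0,0.08,0],[49.6,7.9,0,0,0,0.08,0]]]'; python3 - <<'E'
from h import *
bot.read_camera('wrist');bot.read_camera('wrist');bot.read_camera('wrist')
K=cam('wrist');im,d=bot.read_camera('wrist'); np.savez('w3.npz',im=im,d=d,C0=K[0],C1=K[1],C2=K[2],C3=K[3])
v=im.copy()
p,r,s=avgpose(4);xt=[.5235,.184,.0445]
for bx in(-.034,):
  for y in(.075,.025,-.025,-.075):
    for dy,z in((0,.034),(.014,.048),(-.014,.048)):
      u=proj(K,[loc(xt,bx,y+dy,z)])[0]; cv2.circle(v,tuple(np.int32(np.round(u))),1,(0,0,255),-1)
cv2.imwrite('pics/a3.png',cv2.resize(v[40:340,80:480],None,fx=2,fy=2,interpolation=2))
print(p,rel(p,r,loc(xt,0,.075,.026),np.pi/2+xt[2]))
E
```

```text
t: 9.02
eef_pos: [0.5206, 0.2578, 0.1454]
tool_rot: [0.0, 0.691, 0.723, -0.001]
contact_force: [0.3, -0.5, -0.7]
gripper_width: 0.181
[0.52135021 0.25689411 0.14632244] (array([ 0.21, -0.11, 12.03]), array([-0.   ,  0.   , -0.003]))
```

View pics/a3.png

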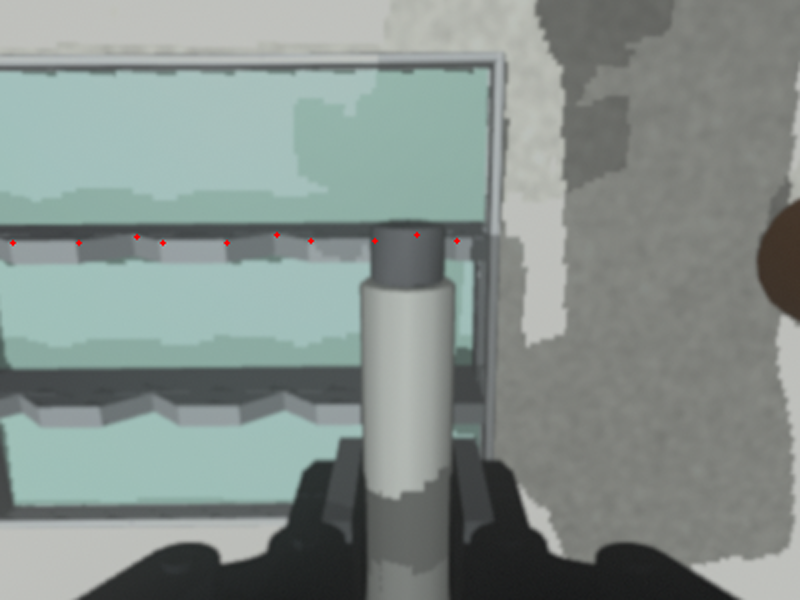

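The projected notches match the visible shoulders to about 1 mm. Lower the scaler.

```bash
python3 -m creep '[[[0.2,0,4,0,0,0,0],[0.2,0,7,0,0,0,0],[0.2,0,9,0,0,0,0],[0.2,0,10,0,0,0,0],[0.2,0,10.7,0,0,0,0],[0.2,0,11.2,0,0,0,0],[0.2,0,11.6,0,0,0,0],[0.2,0,11.8,0,0,0,0],[0.2,0,11.9,0,0,0,0],[0.2,0,11.9,0,0,0,0]]]'; python3 - <<'E'
from h import *
p,r,s=avgpose(3);xt=[.523,.184,.0445]
im,d=bot.read_camera('wrist'); cv2.imwrite('pics/a4.png',im)
print(p,pose()[2]['contact_force'],rel(p,r,loc(xt,0,.075,.026),np.pi/2+xt[2]))
E
```

```text
t: 10.62
eef_pos: [0.5215, 0.2598, 0.0279]
tool_rot: [0.0, 0.692, 0.722, 0.0]
contact_force: [-1.1, -2.1, 4.3]
gripper_width: 0.185
[0.521455   0.25982309 0.02784414] [-1.1200032  -2.58800288  5.14071963] (array([-0.08, -0.18,  0.18]), array([ 0.001,  0.   , -0.001]))
```

View pics/a4.png

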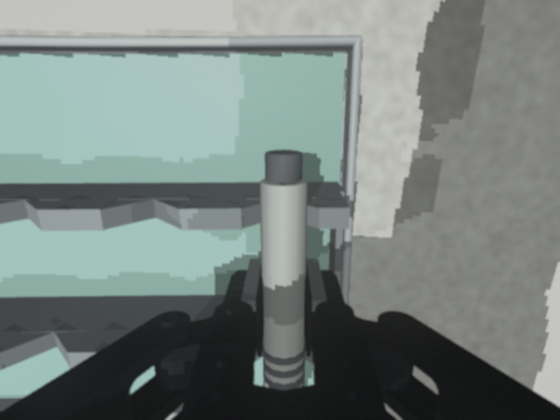

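It is in contact with the notch (5 N up, with a small sideways force). Release and retreat.

```bash
python3 -m creep '[[[-0.1,0,0,0,0,0,0.22],[-0.1,0,0,0,0,0,0.28],[-0.1,0,0,0,0,0,0.38],[-0.1,0,0,0,0,0,0.38],[-0.1,0,-2,0,0,0,0.38],[-0.1,0,-7,0,0,0,0.38],[-0.1,0,-12,0,0,0,0.38],[-0.1,0,-12,0,0,0,0.38],[-0.1,0,-12,0,0,0,0.38]]]'; python3 - <<'E'
from h import *
K=cam('wrist');im,d=bot.read_camera('wrist'); cv2.imwrite('pics/a5.png',im)
p,r,s=avgpose(4);xc=np.load('xc.npy')
m=bot.silhouettes('wrist','scaler')[0]; print(m['p']); vv,uu=np.nonzero(m['mask']&(d>0)); P=depthpts(K,np.c_[uu,vv],d[vv,uu])
xt=[.523,.184,.0445];c,s_=np.cos(xt[2]),np.sin(xt[2]); l=(P[:,:2]-xt[:2])@np.array([[c,-s_],[s_,c]])
b=(P[:,2]>.035)&(abs(l[:,0])<.05); print(np.polyfit(l[b,0],l[b,1],1),np.polyfit(l[b,0],P[b,2],1),np.percentile(l[P[:,2]>.025,0],[1,99]))
print(p,rel(p,r,loc(xc,0,-.025,.086),np.pi/2+xc[2]))
E
```

```text
t: 11.9
eef_pos: [0.5209, 0.2595, 0.148]
tool_rot: [-0.0, 0.691, 0.723, 0.0]
contact_force: [-0.1, 0.8, -0.2]
gripper_width: 0.384
0.92
[0.00185012 0.07489589] [0.00578946 0.05385259] [-0.05334093  0.07610298]
[0.52033134 0.25908595 0.14655574] (array([-45.15,  -4.23,   6.1 ]), array([-0.002,  0.001, -0.081]))
```

View pics/a5.png

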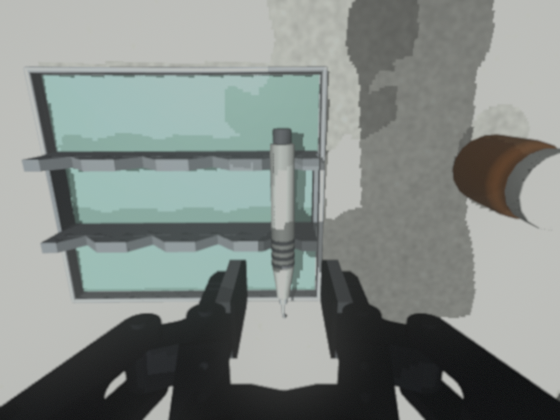

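The scaler is seated: tray-frame y 0.075, level, barrel centred. Now the turbine.

```bash
python3 -m creep '[[[-45.1,-4.2,0,0,0,-0.08,0.38],[-45.1,-4.2,0,0,0,-0.08,0.38],[-45.1,-4.2,0,0,0,-0.08,0.38],[-45.1,-4.2,0,0,0,-0.08,0.38],[-45.1,-4.2,0,0,0,-0.08,0.38],[-45.1,-4.2,0,0,0,-0.08,0.38],[-45.1,-4.2,0,0,0,-0.08,0.38],[-45.1,-4.2,6,0,0,-0.08,0.38],[-45.1,-4.2,6,0,0,-0.08,0.38],[-45.1,-4.2,6,0,0,-0.08,0.38]]]'; python3 - <<'E'
from h import *
p,r,s=avgpose(4);xc=np.load('xc.npy')
im,d=bot.read_camera('wrist'); cv2.imwrite('pics/b1.png',im)
print(p,s,rel(p,r,loc(xc,0,-.025,.026),np.pi/2+xc[2]))
E
```

```text
t: 13.4
eef_pos: [0.4994, -0.1925, 0.0877]
tool_rot: [-0.0, 0.662, 0.75, -0.0]
contact_force: [0.3, 0.1, -0.2]
gripper_width: 0.382
[ 0.5001507  -0.19228985  0.08847748] [0.00045629 0.00014577 0.00046349] (array([-0.13, -0.25,  6.25]), array([0.002, 0.   , 0.   ]))
```

View pics/b1.png

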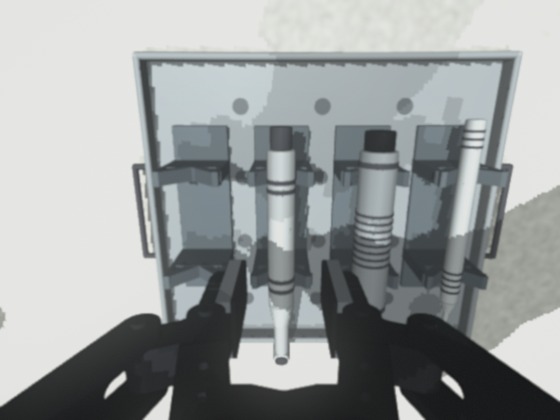

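The turbine (column 282) is between the fingers. Adjust, descend and grip.

```bash
python3 -m creep '[[[-0.1,-0.2,3,0,0,0,0.38],[-0.1,-0.2,5,0,0,0,0.38],[-0.1,-0.2,6.1,0,0,0,0.38],[-0.1,-0.2,6.1,0,0,0,0.38],[-0.1,-0.2,6.1,0,0,0,0.0],[-0.1,-0.2,6.1,0,0,0,0.0],[-0.1,-0.2,6.1,0,0,0,0.0],[-0.1,-0.2,6.1,0,0,0,0.0],[-0.1,-0.2,6.1,0,0,0,0.0],[-0.1,-0.2,6.1,0,0,0,0.0]]]' 40
python3 -m creep '[[[0,0,-1,0,0,0,0],[0,0,-2.5,0,0,0,0],[0,0,-5,0,0,0,0],[0,0,-9,0,0,0,0],[0,0,-12,0,0,0,0],[0,0,-12,0,0,0,0],[0,0,-12,0,0,0,0]]]'; python3 - <<'E'
from h import *
im,d=bot.read_camera('wrist'); cv2.imwrite('pics/b2.png',im)
p,r,s=avgpose(4);xt=[.523,.184,.0445]; print(p,bot.get_obs()['gripper_width'],rel(p,r,loc(xt,0,.025,.146),np.pi/2+xt[2]))
E
```

```text
t: 14.85
eef_pos: [0.4979, -0.1942, 0.0271]
tool_rot: [0.0, 0.662, 0.75, 0.001]
contact_force: [0.0, 1.6, 6.9]
gripper_width: 0.16
t: 15.72
eef_pos: [0.4968, -0.194, 0.1462]
tool_rot: [-0.0, 0.662, 0.75, 0.0]
contact_force: [0.3, -0.6, -1.1]
gripper_width: 0.159
[ 0.49646552 -0.19398827  0.14547997] 0.1580987859380269 (array([39.67,  7.51, -0.04]), array([-0.002, -0.   ,  0.08 ]))
```

View pics/b2.png

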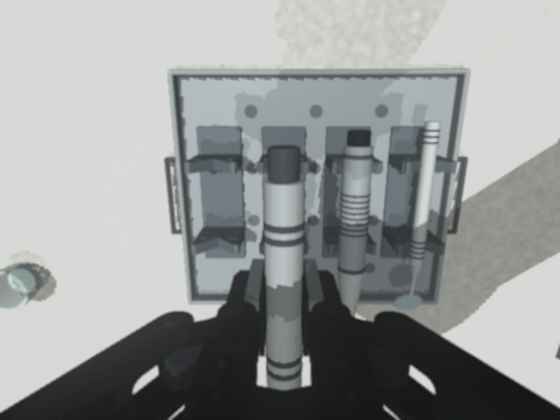

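```bash
python3 -m creep '[[[39.7,7.5,0,0,0,0.08,0],[39.7,7.5,0,0,0,0.08,0],[39.7,7.5,0,0,0,0.08,0],[39.7,7.5,0,0,0,0.08,0],[39.7,7.5,0,0,0,0.08,0],[39.7,7.5,0,0,0,0.08,0],[39.7,7.5,0,0,0,0.08,0],[39.7,7.5,0,0,0,0.08,0],[39.7,7.5,4,0,0,0.08,0],[39.7,7.5,4,0,0,0.08,0]]]'; python3 - <<'E'
from h import *
p,r,s=avgpose(6);xt=[.523,.184,.0445]
p,r,s=avgpose(3)
print(p,s,rel(p,r,loc(xt,0,.025,.026),np.pi/2+xt[2]))
E
```

```text
t: 17.18
eef_pos: [0.5202, 0.2064, 0.1038]
tool_rot: [-0.001, 0.692, 0.722, -0.003]
contact_force: [0.5, 0.1, -0.9]
gripper_width: 0.156
[0.52321327 0.20884271 0.10745347] [1.16805180e-04 1.31370573e-04 9.38539098e-05] (array([ 0.01, -0.14,  8.15]), array([ 0.002, -0.001, -0.001]))
```

```bash
python3 -m creep '[[[0,-0.1,3,0,0,0,0],[0,-0.1,5,0,0,0,0],[0,-0.1,6,0,0,0,0],[0,-0.1,6.8,0,0,0,0],[0,-0.1,7.3,0,0,0,0],[0,-0.1,7.6,0,0,0,0],[0,-0.1,7.9,0,0,0,0],[0,-0.1,8,0,0,0,0],[0,-0.1,8,0,0,0,0]]]'
python3 - <<'E'
from h import *
p,r,s=avgpose(3);xt=[.523,.184,.0445]
im,d=bot.read_camera('wrist'); cv2.imwrite('pics/b4.png',im)
print(p,pose()[2]['contact_force'],rel(p,r,loc(xt,0,.025,.026),np.pi/2+xt[2]))
E
```

```text
t: 18.65
eef_pos: [0.5217, 0.2088, 0.0272]
tool_rot: [-0.0, 0.691, 0.722, 0.0]
contact_force: [-1.4, -1.7, 7.7]
gripper_width: 0.159
[0.52176637 0.20877642 0.02717131] [-2.77167937 -1.49431964  7.61754569] (array([0.02, 0.01, 0.12]), array([ 0.   , -0.   , -0.001]))
```

View pics/b4.png

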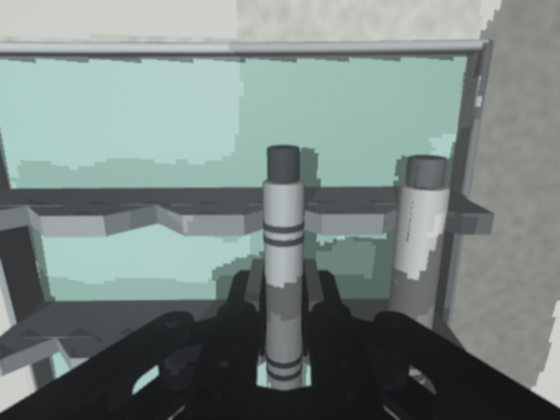

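Seated with 7.6 N up. Release and retreat.

```bash
python3 -m creep '[[[0,0,-0.1,0,0,0,0.2],[0,0,-0.1,0,0,0,0.26],[0,0,-0.1,0,0,0,0.38],[0,0,-0.1,0,0,0,0.38],[0,0,-2,0,0,0,0.38],[0,0,-7,0,0,0,0.38],[0,0,-12,0,0,0,0.38],[0,0,-12,0,0,0,0.38],[0,0,-12,0,0,0,0.38]]]'; cat > chk.py <<'E'
import sys
from h import *
def chk(names,tag):
    K=cam('wrist');im,d=bot.read_camera('wrist'); cv2.imwrite(f'pics/{tag}.png',im)
    xt=[.523,.184,.0445];c,s_=np.cos(xt[2]),np.sin(xt[2])
    for n in names:
        r=bot.silhouettes('wrist',n)
        if not r: print(n,'none'); continue
        m=r[0]; vv,uu=np.nonzero(m['mask']&(d>0)); P=depthpts(K,np.c_[uu,vv],d[vv,uu])
        l=(P[:,:2]-xt[:2])@np.array([[c,-s_],[s_,c]])
        b=(P[:,2]>.035)&(abs(l[:,0])<.04)
        print(n,round(m['p'],2),np.polyfit(l[b,0],l[b,1],1).round(4),np.polyfit(l[b,0],P[b,2],1).round(4),np.percentile(l[P[:,2]>.025,0],[1,99]).round(3))
E
python3 - <<'E'
from chk import *
chk(['turbine','scaler'],'b5')
p,r,s=avgpose(4);xc=np.load('xc.npy')
print(p,rel(p,r,loc(xc,0,.025,.086),np.pi/2+xc[2]))
E
```

```text
t: 19.92
eef_pos: [0.5212, 0.209, 0.1468]
tool_rot: [-0.0, 0.691, 0.723, 0.0]
contact_force: [0.3, 0.2, -0.8]
gripper_width: 0.378
turbine 0.83 [0.0067 0.0246] [0.0006 0.0516] [-0.058  0.09 ]
scaler 0.74 [0.0063 0.0732] [0.0024 0.0539] [-0.054  0.045]
[0.52077649 0.20858454 0.14537971] (array([-35.12,  -4.46,   5.98]), array([-0.002,  0.001, -0.081]))
```

View pics/b5.png

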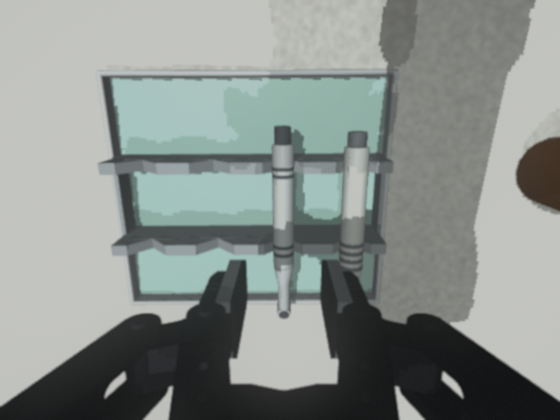

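Turbine (column 283) and scaler (column 355) are seated level. Next, the straight handpiece.

```bash
python3 -m creep '[[[-35.1,-4.5,0,0,0,-0.08,0.4],[-35.1,-4.5,0,0,0,-0.08,0.4],[-35.1,-4.5,0,0,0,-0.08,0.4],[-35.1,-4.5,0,0,0,-0.08,0.4],[-35.1,-4.5,0,0,0,-0.08,0.4],[-35.1,-4.5,0,0,0,-0.08,0.4],[-35.1,-4.5,6,0,0,-0.08,0.4],[-35.1,-4.5,6,0,0,-0.08,0.4],[-35.1,-4.5,6,0,0,-0.08,0.4],[-35.1,-4.5,6,0,0,-0.08,0.4]]]'; python3 - <<'E'
from h import *
p,r,s=avgpose(5);p,r,s=avgpose(3);xc=np.load('xc.npy')
im,d=bot.read_camera('wrist'); cv2.imwrite('pics/c1.png',im)
print(p,s,rel(p,r,loc(xc,0,.025,.028),np.pi/2+xc[2]))
E
```

```text
t: 21.48
eef_pos: [0.4933, -0.1434, 0.088]
tool_rot: [0.001, 0.661, 0.75, 0.001]
contact_force: [0.1, 0.4, 0.9]
gripper_width: 0.4
[ 0.49249159 -0.14345278  0.0870605 ] [1.46153070e-04 6.10531151e-05 1.78806258e-04] (array([-0.07, -0.1 ,  5.91]), array([ 0.001, -0.   , -0.001]))
```

View pics/c1.png

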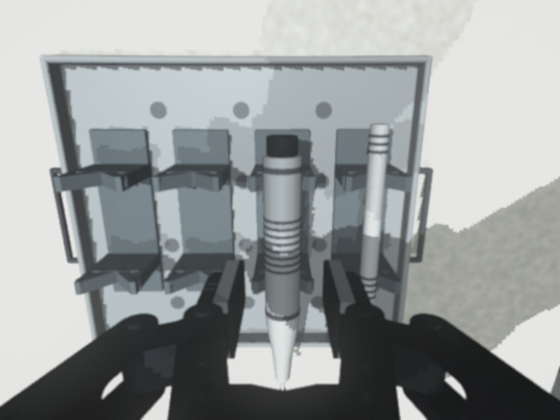

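The straight handpiece (column 283) is centred between the fingers, clear of the mirror.

```bash
python3 -m creep '[[[-0.1,-0.1,3,0,0,0,0.4],[-0.1,-0.1,5,0,0,0,0.4],[-0.1,-0.1,5.9,0,0,0,0.4],[-0.1,-0.1,5.9,0,0,0,0.4],[-0.1,-0.1,5.9,0,0,0,0.0],[-0.1,-0.1,5.9,0,0,0,0.0],[-0.1,-0.1,5.9,0,0,0,0.0],[-0.1,-0.1,5.9,0,0,0,0.0],[-0.1,-0.1,5.9,0,0,0,0.0],[-0.1,-0.1,5.9,0,0,0,0.0]]]' 50
python3 -m creep '[[[0,0,-1,0,0,0,0],[0,0,-2.5,0,0,0,0],[0,0,-5,0,0,0,0],[0,0,-9,0,0,0,0],[0,0,-12,0,0,0,0],[0,0,-12,0,0,0,0],[0,0,-12,0,0,0,0]]]'; python3 - <<'E'
from h import *
im,d=bot.read_camera('wrist'); cv2.imwrite('pics/c2.png',im)
p,r,s=avgpose(4);xt=[.523,.184,.0445]; print(p,bot.get_obs()['gripper_width'],rel(p,r,loc(xt,0,-.025,.148),np.pi/2+xt[2]))
E
```

```text
t: 23.08
eef_pos: [0.4916, -0.1445, 0.0279]
tool_rot: [0.0, 0.662, 0.75, 0.001]
contact_force: [-0.9, 2.4, 7.1]
gripper_width: 0.218
t: 23.95
eef_pos: [0.4906, -0.1446, 0.147]
tool_rot: [-0.0, 0.662, 0.75, -0.0]
contact_force: [-0.9, 0.5, -2.0]
gripper_width: 0.219
[ 0.49028851 -0.14466469  0.14639768] 0.21663611084486284 (array([29.72,  7.12, -0.16]), array([-0.002, -0.   ,  0.08 ]))
```

View pics/c2.png

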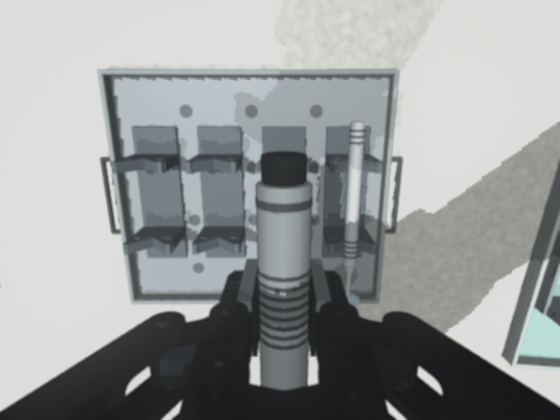

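```bash
python3 -m creep '[[[29.7,7.1,0,0,0,0.08,0],[29.7,7.1,0,0,0,0.08,0],[29.7,7.1,0,0,0,0.08,0],[29.7,7.1,0,0,0,0.08,0],[29.7,7.1,0,0,0,0.08,0],[29.7,7.1,0,0,0,0.08,0],[29.7,7.1,0,0,0,0.08,0],[29.7,7.1,4,0,0,0.08,0],[29.7,7.1,4,0,0,0.08,0],[29.7,7.1,4,0,0,0.08,0]]]'; python3 - <<'E'
from h import *
p,r,s=avgpose(6);xt=[.523,.184,.0445]
p,r,s=avgpose(3)
print(p,s,rel(p,r,loc(xt,0,-.025,.028),np.pi/2+xt[2]))
E
```

```text
t: 25.4
eef_pos: [0.5252, 0.1574, 0.108]
tool_rot: [0.0, 0.692, 0.722, -0.0]
contact_force: [0.5, 0.0, -1.8]
gripper_width: 0.219
[0.52519057 0.15881675 0.10804308] [1.10677310e-04 2.85266129e-05 1.45774730e-04] (array([ 0.02, -0.12,  8.  ]), array([ 0.001, -0.001, -0.   ]))
```

```bash
python3 -m creep '[[[0,-0.1,3,0,0,0,0],[0,-0.1,5,0,0,0,0],[0,-0.1,6,0,0,0,0],[0,-0.1,6.8,0,0,0,0],[0,-0.1,7.3,0,0,0,0],[0,-0.1,7.6,0,0,0,0],[0,-0.1,7.9,0,0,0,0],[0,-0.1,8,0,0,0,0],[0,-0.1,8,0,0,0,0]]]'
python3 - <<'E'
from h import *
p,r,s=avgpose(3);xt=[.523,.184,.0445]
im,d=bot.read_camera('wrist'); cv2.imwrite('pics/c4.png',im)
print(p,pose()[2]['contact_force'],rel(p,r,loc(xt,0,-.025,.028),np.pi/2+xt[2]))
E
```

```text
t: 26.88
eef_pos: [0.5241, 0.1587, 0.028]
tool_rot: [-0.0, 0.691, 0.723, 0.0]
contact_force: [-2.7, -0.8, 5.1]
gripper_width: 0.214
[0.52407894 0.15873809 0.02802685] [-1.39644464 -0.60795672  5.25279693] (array([0.03, 0.  , 0.  ]), array([ 0.001, -0.001, -0.   ]))
```

View pics/c4.png

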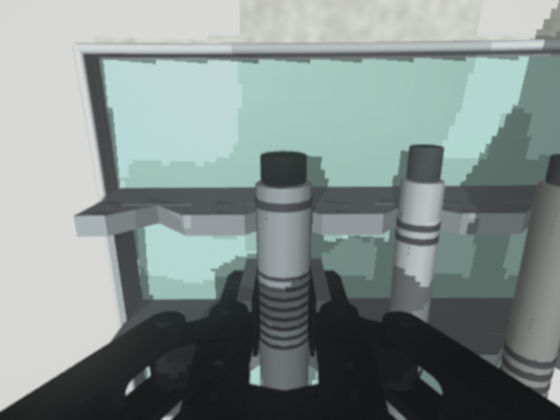

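Seated. Release and retreat.

```bash
python3 -m creep '[[[0,0,-0.1,0,0,0,0.26],[0,0,-0.1,0,0,0,0.32],[0,0,-0.1,0,0,0,0.4],[0,0,-0.1,0,0,0,0.4],[0,0,-2,0,0,0,0.4],[0,0,-7,0,0,0,0.4],[0,0,-12,0,0,0,0.4],[0,0,-12,0,0,0,0.4],[0,0,-12,0,0,0,0.4]]]'
python3 - <<'E'
from chk import *
chk(['straight','turbine','scaler'],'c5')
p,r,s=avgpose(4);xc=np.load('xc.npy')
print(p,rel(p,r,loc(xc,0,.075,.086),np.pi/2+xc[2]))
E
```

```text
t: 28.15
eef_pos: [0.5236, 0.1588, 0.1479]
tool_rot: [-0.0, 0.691, 0.723, 0.0]
contact_force: [-0.2, -0.8, -0.3]
gripper_width: 0.4
straight 0.89 [ 0.0074 -0.0254] [-0.0029  0.0571] [-0.056  0.095]
turbine 0.81 [0.0132 0.0232] [0.0055 0.0518] [-0.057  0.044]
scaler 0.73 [0.0028 0.072 ] [0.0078 0.0537] [-0.054  0.075]
[0.52322936 0.15834046 0.14646718] (array([-25.1 ,  -4.88,   6.08]), array([-0.002,  0.001, -0.081]))
```

View pics/c5.png

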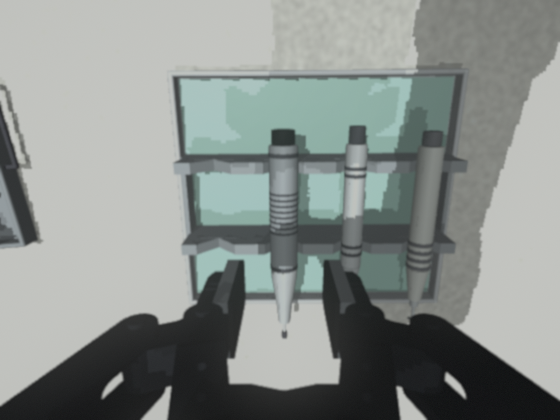

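All three are level in their notches. Last, the mirror.

```bash
python3 -m creep '[[[-25.1,-4.9,0,0,0,-0.08,0.36],[-25.1,-4.9,0,0,0,-0.08,0.36],[-25.1,-4.9,0,0,0,-0.08,0.36],[-25.1,-4.9,0,0,0,-0.08,0.36],[-25.1,-4.9,0,0,0,-0.08,0.36],[-25.1,-4.9,6,0,0,-0.08,0.36],[-25.1,-4.9,6,0,0,-0.08,0.36],[-25.1,-4.9,6,0,0,-0.08,0.36],[-25.1,-4.9,6,0,0,-0.08,0.36]]]'; python3 - <<'E'
from h import *
p,r,s=avgpose(5);p,r,s=avgpose(3);xc=np.load('xc.npy')
im,d=bot.read_camera('wrist'); cv2.imwrite('pics/d1.png',im)
print(p,s,rel(p,r,loc(xc,0,.075,.022),np.pi/2+xc[2]))
E
```

```text
t: 29.62
eef_pos: [0.4873, -0.094, 0.089]
tool_rot: [0.001, 0.662, 0.75, 0.001]
contact_force: [-0.0, -0.4, -0.0]
gripper_width: 0.36
[ 0.48640108 -0.09411179  0.08805011] [1.46578823e-04 3.37379675e-05 1.81645212e-04] (array([-0.04, -0.12,  6.6 ]), array([ 0.001, -0.   , -0.001]))
```

View pics/d1.png

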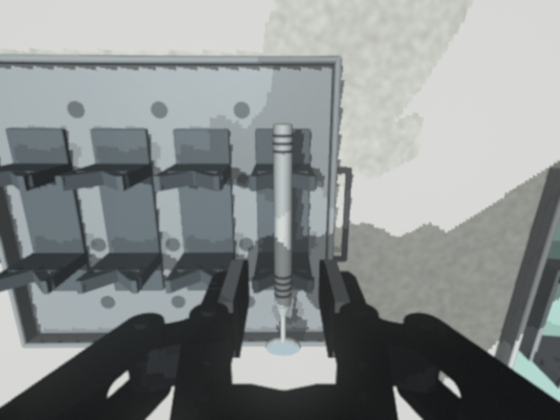

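The mirror (column 283) is centred. I'll narrow the opening to stay clear of the cassette rim.

```bash
python3 -m creep '[[[-0.1,-0.1,3,0,0,0,0.28],[-0.1,-0.1,5,0,0,0,0.28],[-0.1,-0.1,6.4,0,0,0,0.28],[-0.1,-0.1,6.4,0,0,0,0.28],[-0.1,-0.1,6.4,0,0,0,0.0],[-0.1,-0.1,6.4,0,0,0,0.0],[-0.1,-0.1,6.4,0,0,0,0.0],[-0.1,-0.1,6.4,0,0,0,0.0],[-0.1,-0.1,6.4,0,0,0,0.0],[-0.1,-0.1,6.4,0,0,0,0.0]]]' 40
python3 -m creep '[[[0,0,-1,0,0,0,0],[0,0,-2.5,0,0,0,0],[0,0,-5,0,0,0,0],[0,0,-9,0,0,0,0],[0,0,-12,0,0,0,0],[0,0,-12,0,0,0,0],[0,0,-12,0,0,0,0]]]'; python3 - <<'E'
from h import *
im,d=bot.read_camera('wrist'); cv2.imwrite('pics/d2.png',im)
p,r,s=avgpose(4);xt=[.523,.184,.0445]; print(p,bot.get_obs()['gripper_width'],rel(p,r,loc(xt,0,-.075,.142),np.pi/2+xt[2]))
E
```

```text
t: 31.22
eef_pos: [0.4855, -0.0951, 0.0237]
tool_rot: [0.0, 0.662, 0.75, 0.0]
contact_force: [-0.2, 4.0, 6.3]
gripper_width: 0.101
t: 32.1
eef_pos: [0.4847, -0.0953, 0.1432]
tool_rot: [-0.0, 0.662, 0.75, 0.0]
contact_force: [0.3, 0.7, -0.8]
gripper_width: 0.099
[ 0.48429811 -0.0953785   0.14255848] 0.10102024410142854 (array([19.77,  6.7 ,  0.05]), array([-0.002, -0.   ,  0.08 ]))
```

View pics/d2.png

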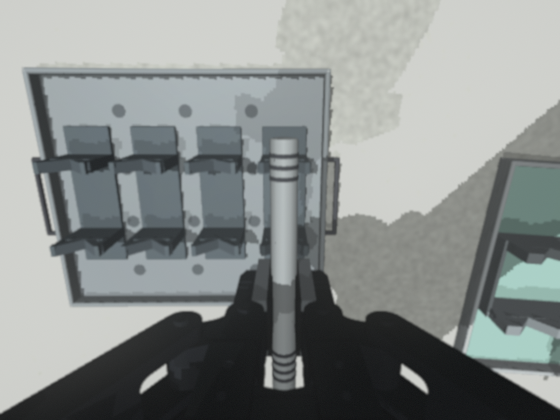

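```bash
python3 -m creep '[[[19.8,6.7,0,0,0,0.08,0],[19.8,6.7,0,0,0,0.08,0],[19.8,6.7,0,0,0,0.08,0],[19.8,6.7,0,0,0,0.08,0],[19.8,6.7,0,0,0,0.08,0],[19.8,6.7,4,0,0,0.08,0],[19.8,6.7,4,0,0,0.08,0],[19.8,6.7,4,0,0,0.08,0]]]'; python3 - <<'E'
from h import *
p,r,s=avgpose(6);xt=[.523,.184,.0445]
p,r,s=avgpose(3)
im,d=bot.read_camera('wrist'); cv2.imwrite('pics/d3.png',im)
print(p,s,rel(p,r,loc(xt,0,-.075,.0235),np.pi/2+xt[2]))
E
```

```text
t: 33.3
eef_pos: [0.5272, 0.1075, 0.104]
tool_rot: [0.0, 0.692, 0.722, -0.0]
contact_force: [-1.2, 0.2, 0.6]
gripper_width: 0.097
[0.5274264  0.10938233 0.10403186] [1.24097925e-04 6.43522909e-05 1.45385732e-04] (array([-0.03, -0.12,  8.05]), array([ 0.001, -0.001, -0.   ]))
```

View pics/d3.png

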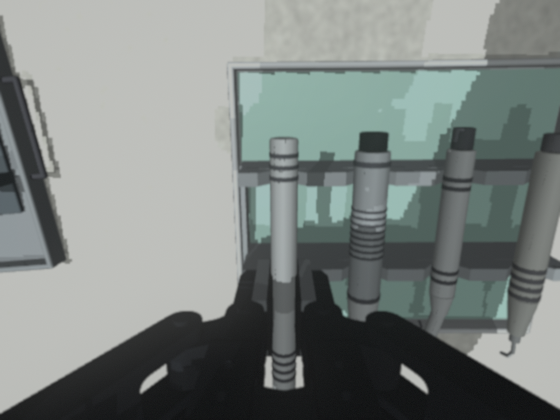

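```bash
python3 -m creep '[[[0,-0.1,3,0,0,0,0],[0,-0.1,5,0,0,0,0],[0,-0.1,6,0,0,0,0],[0,-0.1,6.8,0,0,0,0],[0,-0.1,7.3,0,0,0,0],[0,-0.1,7.6,0,0,0,0],[0,-0.1,7.9,0,0,0,0],[0,-0.1,8.1,0,0,0,0],[0,-0.1,8.1,0,0,0,0]]]'
python3 - <<'E'
from h import *
p,r,s=avgpose(3);xt=[.523,.184,.0445]
im,d=bot.read_camera('wrist'); cv2.imwrite('pics/d4.png',im)
print(p,pose()[2]['contact_force'],rel(p,r,loc(xt,0,-.075,.0235),np.pi/2+xt[2]))
E
```

```text
t: 34.83
eef_pos: [0.5265, 0.1088, 0.0235]
tool_rot: [0.0, 0.692, 0.722, 0.0]
contact_force: [-2.9, -1.5, 12.5]
gripper_width: 0.095
[0.52646545 0.10881108 0.02348946] [-3.03559612 -2.25415688 12.583198  ] (array([ 0.03, -0.01, -0.  ]), array([ 0.001, -0.   , -0.001]))
```

View pics/d4.png

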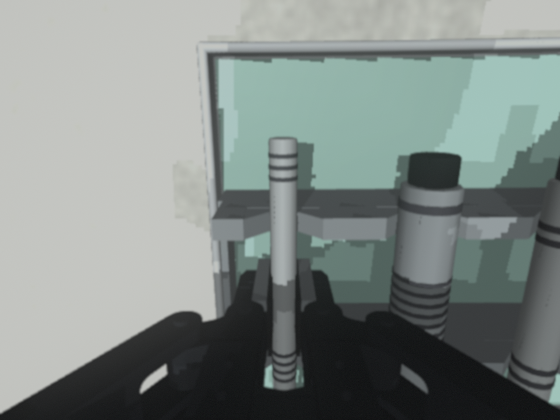

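Seated in the right-hand notch. Release with a small opening, then retreat and back off for a view.

```bash
python3 -m creep '[[[0,0,-0.1,0,0,0,0.13],[0,0,-0.1,0,0,0,0.2],[0,0,-0.1,0,0,0,0.3],[0,0,-0.1,0,0,0,0.3],[0,0,-2,0,0,0,0.3],[0,0,-7,0,0,0,0.3],[0,0,-12,0,0,0,0.3],[7.5,-5,-18,0,0,0,0.3],[7.5,-5,-21,0,0,0,0.3],[7.5,-5,-21,0,0,0,0.3]]]'
python3 - <<'E'
from chk import *
for i in range(6): bot.read_camera('wrist')
chk(['mirror','straight','turbine','scaler'],'e1')
print(pose()[0],pose()[2]['contact_force'])
im,d=bot.read_camera('top'); cv2.imwrite('pics/etop.png',im)
K=cam('top')
for l in ['dappen_dish','wash_jar','mirror','straight','turbine','scaler']:
    for e in bot.find_in('top',l)[:1]: print(l,e['p'],e['xy'])
E
```

```text
t: 36.22
eef_pos: [0.4732, 0.1853, 0.2365]
tool_rot: [-0.0, 0.69, 0.724, 0.004]
contact_force: [0.2, 0.1, 0.2]
gripper_width: 0.298
mirror 0.83 [ 0.0057 -0.0746] [0.003  0.0463] [-0.061  0.075]
straight 0.74 [ 0.0304 -0.0244] [0.0009 0.0573] [-0.056  0.089]
turbine 0.85 [-0.0111  0.0236] [-0.0065  0.0519] [-0.058  0.091]
scaler 0.92 [0.0027 0.073 ] [0.0051 0.0538] [-0.055  0.067]
[0.47276716 0.18138326 0.2317848 ] [0.10508011 0.7660544  0.39339459]
dappen_dish 0.7 [450.4, 207.8]
wash_jar 0.94 [107.6, 247.7]
mirror 0.54 [235.7, 225.0]
straight 0.59 [215.2, 226.5]
turbine 0.61 [196.7, 215.6]
```

View pics/e1.png

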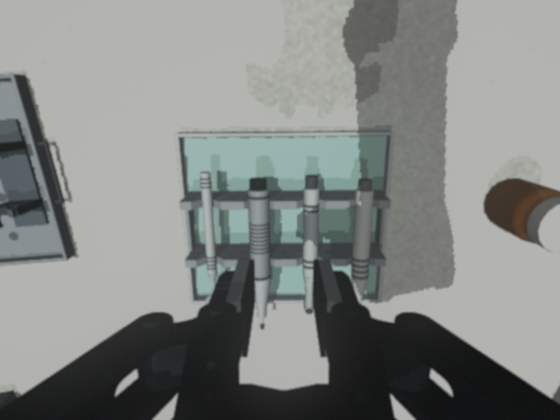

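View pics/etop.png

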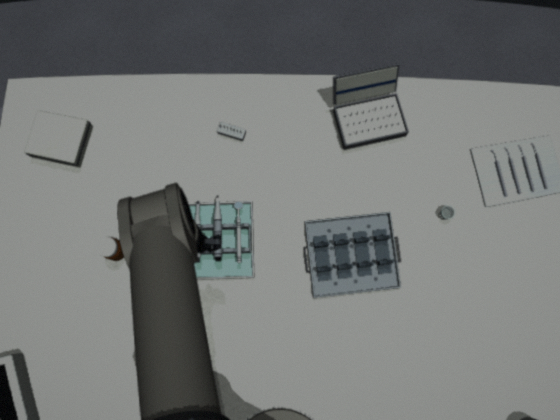

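All four instruments lie level in the tray notches. From the robot's left they are scaler, turbine, straight, mirror. The dish and jar haven't moved, and the gripper is well clear, so I'm handing in.

```bash
python3 -c "
from station import bot
print(bot.get_obs()['t']); print(bot.hand_in())"
```

```text
37.125
the job is handed in; nothing more can be done
None
```

I moved all four instruments to the tray in mirror order and handed the job in at about 37 s. The cassette held mirror, straight, turbine, scaler from the robot's left. The tray now holds scaler, turbine, straight, mirror from the left, each lowered slowly until it touched its notch (5–13 N) and then released.

**Placement:** the last wrist-camera check put the barrels at tray y of about +73, +24, −24 and −75 mm. Barrel tops were within about 1 mm of the expected height, and barrels were level to under 0.01 rad and centred lengthwise to about 2 mm where both ends could be seen.

**Bystanders:** the robot never touched the jar or dish. Their detections moved only a few pixels in the top view, and the jar was partly hidden by the arm.

**Checks that disagreed:**
- **Tray corners:** fitting the tray from its rim corners was off by about 2 mm (and 2.7 px in the picture), so I went by the notches instead.
- **Straight handpiece angle:** the final view gave 0.030 rad with the gripper partly in the way. The clear view just after release gave 0.007.
- **Top camera:** it did not report the scaler at the end, as the arm was hiding it, but the wrist camera did.

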